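# Pack up the low bearer and lay the rail level

## Robot

A 7-joint arm with a two-finger parallel gripper is mounted at the origin on the work surface. World frame = base frame: x ahead of the robot, y to its left, z up, the work surface at z = 0. Lengths are in m, angles in rad, forces in N, time in s.
With the tool pointing down it reaches from about 0.425 to 0.875 m from the base axis. Payload 4.7 kg.
Tool frame: the origin (TCP) lies at the very end of the fingers, on their centre line; the grasp point (between the pads) lies 19 mm behind it; z points along the fingers, y is the direction in which the jaws open and shut (so a half turn about z gives the same grasp; the last joint's range is limited). The gripper opens to 87 mm and grips with 3 to 60 N. Pads are 19 mm wide; open, the fingers measure 117 mm over their backs; the gripper's body (75 mm by 190 mm) begins 51 mm behind the grasp point.
Start: joints at [1.249, 0.321, -0.07, 1.45, 0.023, 1.371, -0.057], TCP at [0.214, -0.614, 0.223] pointing down, gripper open.
Joint ranges: [-2.86, 2.86], [-0.3, 2.09], [-1.38, 1.24], [0.06, 2.45], [-1.56, 4.7], [0.09, 2.05], [-2.69, 2.69]. Speed limits (rad/s): [2.57, 2.57, 3.14, 3.14, 3.14, 3.14, 3.14].

## Interface

Orientations are given as a rotation vector (axis times angle).
In Python, from bench import ctrl, get_image, camera_info gives the robot as it stands.
- The arm moves only by the tool carry_out, never from a script. Its argument "commands" is a list of rows, each an object of numbers: "tx", "ty", "tz": the shift along the tool's x, y, z in m; "rx", "ry", "rz": the turn, a rotation vector about the tool's x, y, z in rad; "jaw": the opening, from 0 (shut) to 1 (fully open). In form: [{"tx": .., "ty": .., "tz": .., "rx": .., "ry": .., "rz": .., "jaw": ..}, ...]. A call has 1 to 12 rows; each row is the pose to reach, as a shift and turn from the pose commanded when the call began, along the tool's axes at that moment; what a row does not reach only later rows make up. A row lasts 1/8 s, in which the tool goes at most 62.5 mm and 10.7 degrees, less where a joint would pass 70% of its speed; a pose out of reach is approached as far as the arm can. A call with a gripper value outside its range is refused whole. The fingers move at their own pace and stop on an object; "grip_force" is the grip in N (left out, the last holds). Time passes only in rows, so rows that repeat a pose let the fingers close. It gives the time, the measured TCP pose, the force and the opening at its end, in the units of the state.
- ctrl.get_state(): the state, without advancing time (a new reading comes with each control period).
- get_image(name): name is "scene" or "side" or "wrist"; returns the picture (420x560x3 uint8, red, green, blue); there is no depth.
- camera_info(name): a dict with "intrinsics" (3x3 intrinsics, pixels), "R" (3x3) and "t" (3): a world point X has camera coordinates R X + t. Camera axes: x right, y down, z forward; pixel columns grow to the right and rows downward; lengths in m; the calibration is good to about 2 mm. A picture is of the moment at which its call begins: read the wrist's pose just before it. camera_info takes no time and is no camera call; for the wrist camera it gives the pose at the moment of the call.
- ctrl.close_job(): hands the job in, once; it reports no verdict.
The state is a dict: "time": time; "joint_positions": joint angles; "qd": joint speeds; "joint_torque": joint torques, N m; "position": TCP position; "tool_rot": TCP orientation; "ft_force": force on the tool from outside, world axes, zero at the start; "torque": the same for the moment, N m; "grip_width": opening from 0.0 (shut) to 1.0 (fully open).
Only numpy, scipy, OpenCV 4.12 (cv2) and the standard library are available. Lean on these libraries where they do the work, as an engineer would, in place of code of your own. Each camera call takes 0.05 s, during which the arm holds its last target.

## Task

The two bearers in the front row of the assembly board differ in height. Choose packers from the bench that together make up exactly the difference and stack them flat on the lower one, then lay the rail, slots up, centred and straight along the row, so that it rests on the bare higher bearer and on the packers, level. Set the rail down, do not drop it, and do not knock over the glue bottle or the tin.

Things in the scene. Friction and masses are not known exactly. Their poses are not given: they have to be found in the camera images.
- board: Fixed plywood board on the bench, 240 (x) x 260 (y) x 12 mm. Origin: underside, midway between its two front places; x to the back of the board, y along the row, z up. Three wooden bearers stand on it in an order that varies: two in the front row (nearest the robot, 140 mm apart), one alone centred 112 mm behind the row, not used.
- place_left (a point): Point on the board's upper face (12 mm above the bench) under the centre of the front row's left bearer (+y end of the row).
- place_right (a point): The same under the front row's right bearer (-y end of the row), 140 mm from place_left.
- span_mid (a point): Point on the board's upper face midway between the two front places, same height and axes as the board: the rail's middle belongs above it, the rail lying along the board's y.
- bearer_low: Wooden bearer block screwed to the board (it cannot move), 84 mm along the board's x, 54 mm along the board's y, 24 mm high. Origin: centre of its underside, on the board's upper face; its top is 36 mm above the bench.
- bearer_middle: Wooden bearer block screwed to the board (it cannot move), 84 mm along the board's x, 54 mm along the board's y, 54 mm high. Origin: centre of its underside, on the board's upper face; its top is 66 mm above the bench.
- bearer_tall: Wooden bearer block screwed to the board (it cannot move), 84 mm along the board's x, 54 mm along the board's y, 84 mm high. Origin: centre of its underside, on the board's upper face; its top is 96 mm above the bench.
- packer_12: Loose plywood packing plate, 12 mm thick, 72 mm along its x and 48 mm along its y, lying flat on the bench. Origin: centre of its underside, z up. All four packers (12, 18, 24 and 36 mm thick) are alike but for their thickness.
- packer_18: Loose plywood packing plate, 18 mm thick, 72 mm along its x and 48 mm along its y, lying flat on the bench. Origin: centre of its underside, z up. All four packers (12, 18, 24 and 36 mm thick) are alike but for their thickness.
- packer_24: Loose plywood packing plate, 24 mm thick, 72 mm along its x and 48 mm along its y, lying flat on the bench. Origin: centre of its underside, z up. All four packers (12, 18, 24 and 36 mm thick) are alike but for their thickness.
- packer_36: Loose plywood packing plate, 36 mm thick, 72 mm along its x and 48 mm along its y, lying flat on the bench. Origin: centre of its underside, z up. All four packers (12, 18, 24 and 36 mm thick) are alike but for their thickness.
- rail: Loose straight wooden frame rail, 200 mm along its x, 40 mm wide along its y, 32 mm high, about 0.16 kg, with two dark mortise slots marked in its top face; it lies on the bench, slots up. Origin: centre of its underside, z up.
- glue: White glue bottle, 60 mm across, 150 mm tall, standing loose at the back of the bench. Origin: centre of its foot, z up.
- tin: Empty open steel tin, 80 mm across, 100 mm tall, standing loose on the left of the bench. Origin: centre of its foot, z up.
There are look-alikes about, which are no part of the job. Leave any red or turquoise look-alike of the packer_18 alone.

How it is judged:
At the end, for the whole second after the job is handed in: The rail lies at rest on the higher front bearer itself and on a packer, slots up, level within 0.02 rad (3 mm of packing), its middle within 20 mm of the middle between the two front places as seen from above, and straight along the row within 0.14 rad (8 degrees) (angle between rail's own z axis and vertical below 0.02 rad and horizontal distance between rail and span_mid below 0.02 m and angle between the x axis of rail and the y axis of board, either way round below 0.14 rad and (contact force between rail and bearer_middle above 0.15 N or contact force between rail and bearer_tall above 0.15 N) and (contact force between rail and packer_12 above 0.15 N or contact force between rail and packer_18 above 0.15 N or contact force between rail and packer_24 above 0.15 N or contact force between rail and packer_36 above 0.15 N) and linear speed of rail below 0.01 m/s and angular speed of rail below 0.05 rad/s); the robot touches nothing.
It fails at once if the rail is dropped: it moves faster than 0.6 m/s while the fingers are off it (a fall of about 2 cm) (contact force between the fingers and rail below 0.05 N and linear speed of rail above 0.6 m/s).
It fails at once if the glue bottle is tipped by more than 0.5 rad (angle between glue's own z axis and vertical above 0.5 rad).
It fails at once if the tin is tipped by more than 0.5 rad (angle between tin's own z axis and vertical above 0.5 rad).
It also fails if it takes over 67 s, if anything falls off the work surface, if the arm or the gripper's body presses on something with over 40 N, if the wrist force passes 120 N, or if a joint passes its speed limit or range.

## Working session

There is one attempt and no reset: what is moved stays moved. The work goes in short steps, Python scripts to look and compute and a tool call to move; the robot and the scene stay as the last step left them, time stands still between calls to the robot, and variables do not carry over. Pictures are saved under pics/ and viewed, and the job is handed in when it is done.

Besides the shell and the picture viewer there is one more tool, called after "Emit:" as name(argument=value, ...), one argument or row to a line, values as JSON. carry_out: Moves the arm, as the interface text tells. Its arguments: {"type":"object","properties":{"commands":{"type":"array"},"grip_force":{"type":"number"}},"required":["commands"]}

```bash
ls; mkdir -p pics
python3 - <<'E'
from bench import ctrl,get_image,camera_info
import cv2
for n in ["scene","side"]:
    im=get_image(n); cv2.imwrite(f"pics/{n}0.png",cv2.cvtColor(im,cv2.COLOR_RGB2BGR))
    print(n,camera_info(n))
s=ctrl.get_state(); print(s)
E
```

```text
pics
scene {'intrinsics': array([[443.35362809,   0.        , 276.09111722],
       [  0.        , 443.35362809, 200.11735991],
       [  0.        ,   0.        ,   1.        ]]), 'R': array([[-0.09120722,  0.99559127, -0.02189232],
       [ 0.55952302,  0.033048  , -0.82815567],
       [-0.82378106, -0.08778304, -0.56007045]]), 't': array([-0.04000383, -0.2901472 ,  1.6404614 ])}
side {'intrinsics': array([[448.60621905,   0.        , 285.85057099],
       [  0.        , 448.60621905, 211.07505106],
       [  0.        ,   0.        ,   1.        ]]), 'R': array([[ 0.89053746, -0.45472999, -0.01279342],
       [-0.33939574, -0.64541654, -0.68428651],
       [ 0.30290851,  0.6137248 , -0.72910102]]), 't': array([-0.46780229,  0.30623384,  0.83064895])}
{'time': 0.1, 'joint_positions': array([ 1.24912184,  0.32173735, -0.07004569,  1.45153855,  0.02261344,
        1.37079635, -0.05690331]), 'qd': array([-4.68317459e-04, -1.06536992e-03,  6.13814077e-05, -1.57227986e-03,
        2.10312624e-04,  1.20620373e-03, -2.14813263e-04]), 'joint_torque': array([-1.40328025e-04, -4.92574131e+01, -4.05483562e-01, -3.13399494e+01,
       -6.41250028e-02,  3.94858117e-02,  6.19637854e-05]), 'position': array([ 0.2139416 , -0.61326671,  0.22158532]), 'tool_rot': array([-3.09580140e+00, -5.24668313e-01,  6.25978104e-04]), 'ft_force': array([ 8.25463568e-01, -1.57404135e-01,  4.33534606e-05]), 'torque': array([0.02768741, 0.02071586, 0.00454359]), 'grip_width': 1.001904642481864}
```

View pics/scene0.png

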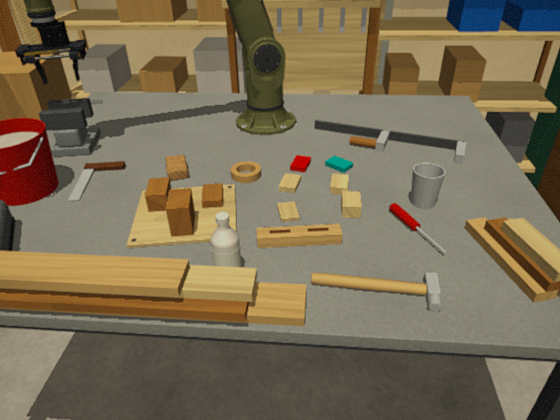

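View pics/side0.png

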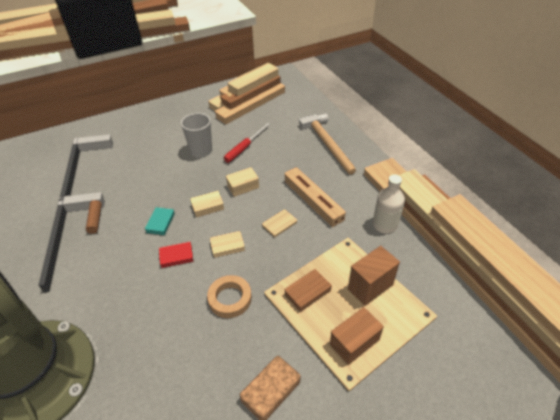

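Run:
```python
import cv2
a=cv2.imread("pics/scene0.png")
cv2.imwrite("pics/c1.png",cv2.resize(a[145:265,230:380],None,fx=5,fy=5,interpolation=cv2.INTER_CUBIC))
cv2.imwrite("pics/c2.png",cv2.resize(a[145:255,120:250],None,fx=5.4,fy=5.4,interpolation=cv2.INTER_CUBIC))
b=cv2.imread("pics/side0.png")
cv2.imwrite("pics/c3.png",cv2.resize(b[160:280,140:350],None,fx=3.8,fy=3.8,interpolation=cv2.INTER_CUBIC))
cv2.imwrite("pics/c4.png",cv2.resize(b[235:385,260:440],None,fx=4,fy=4,interpolation=cv2.INTER_CUBIC))
```

```text
(no output)
```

View pics/c1.png

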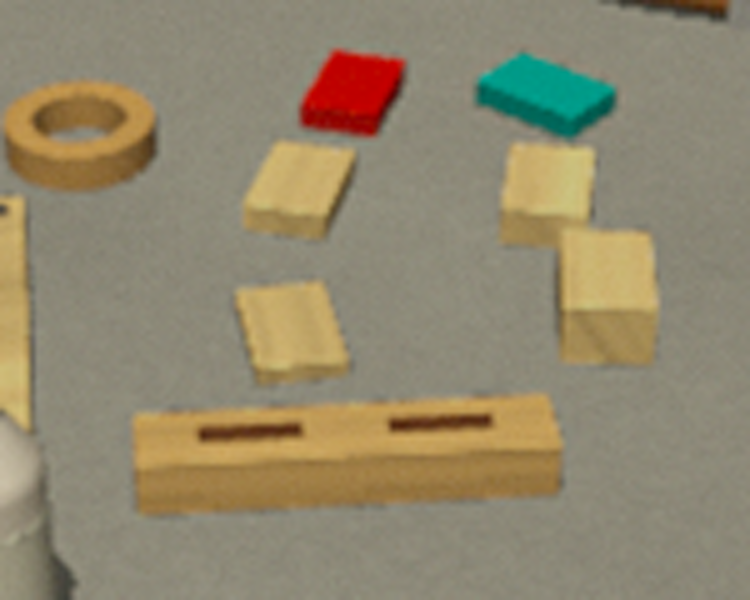

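View pics/c2.png

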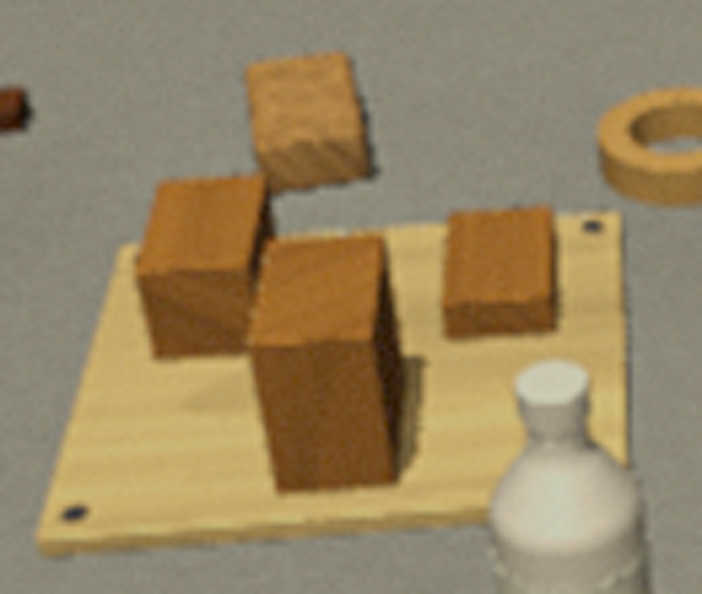

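View pics/c3.png

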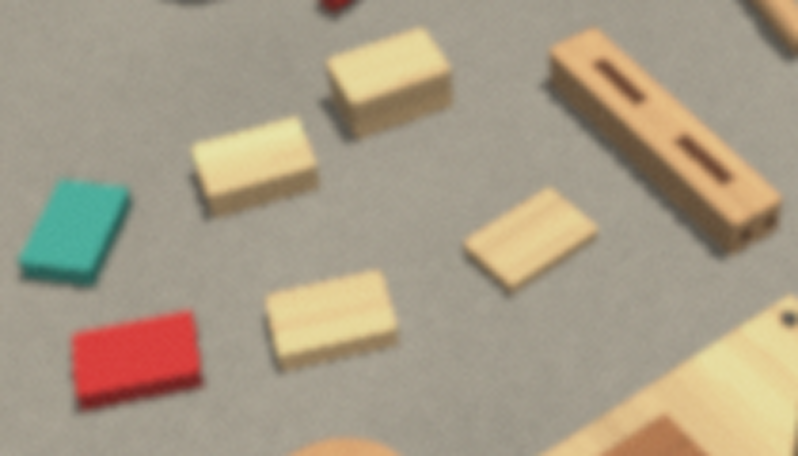

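View pics/c4.png

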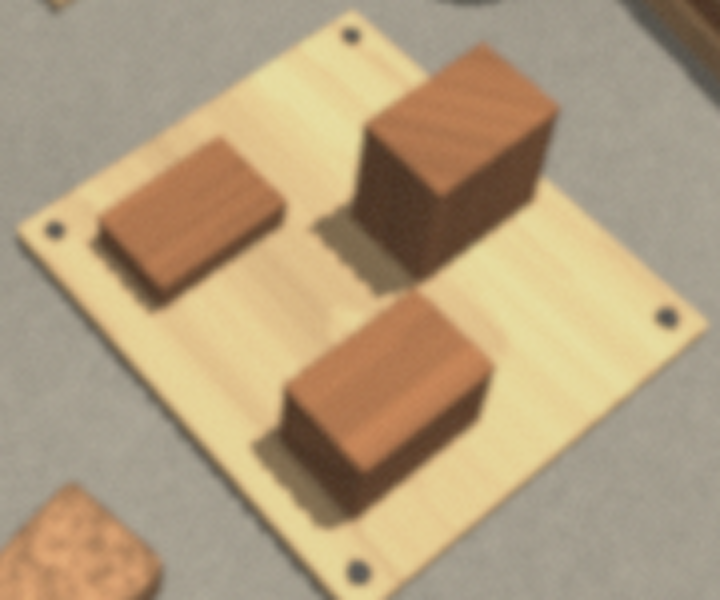

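```bash
cat > fit.py <<'E'
import numpy as np
from bench import camera_info
from scipy.optimize import least_squares
CI={n:camera_info(n) for n in("scene","side")}
def proj(c,X):
    P=X@c["R"].T+c["t"]; p=P@c["intrinsics"].T; return p[:,:2]/p[:,2:]
def rect(p,L,W):
    x,y,a,h=p; c,s=np.cos(a),np.sin(a)
    q=np.array([[1,1],[1,-1],[-1,-1],[-1,1]])*[L/2,W/2]
    return np.c_[x+c*q[:,0]-s*q[:,1],y+s*q[:,0]+c*q[:,1],np.full(4,h)]
def fit(sc,si,L,W,h=None):
    # unordered corners: match by nearest with order by best of cyc/reversal
    best=None
    for a0 in np.linspace(-np.pi/2,np.pi/2,13)[:-1]:
        def f(p):
            q=np.r_[p[:3],p[3] if h is None else h]
            r=[]
            for n,o in(("scene",sc),("side",si)):
                if o is None: continue
                m=proj(CI[n],rect(q,L,W)); o=np.array(o,float)
                d=((m[:,None]-o[None])**2).sum(2)
                from scipy.optimize import linear_sum_assignment as l
                i,j=l(d); r.append((m[i]-o[j]).ravel())
            return np.concatenate(r)
        s=least_squares(f,[.6,0,a0,.03])
        if best is None or s.cost<best.cost: best=s
    return best.x,np.sqrt(2*best.cost/len(best.fun))
E
python3 - <<'E'
from fit import *
A=lambda l,ox,oy,k:[((u+.5)/k-.5+ox,(v+.5)/k-.5+oy) for u,v in l]
c1=lambda l:A(l,230,145,5); c2=lambda l:A(l,120,145,5.4); c3=lambda l:A(l,140,160,3.8); c4=lambda l:A(l,260,235,4)
D={
"12":(c1([(236,291),(320,283),(348,366),(256,376)]),c3([(551,188),(598,229),(511,286),(464,244)]),.072,.048,.012),
"18":(c1([(277,142),(357,149),(325,220),(246,208)]),c3([(266,296),(382,271),(398,333),(278,353)]),.072,.048,.018),
"24":(c1([(510,143),(596,147),(589,218),(503,213)]),c3([(193,149),(298,118),(317,169),(208,195)]),.072,.048,.024),
"36":(c1([(560,229),(653,232),(657,308),(560,305)]),c3([(328,62),(425,29),(452,77),(353,110)]),.072,.048,.036),
"rail":(c1([(134,413),(547,396),(560,450),(138,467)]),c3([(596,28),(779,202),(733,238),(550,58)]),.2,.04,.032),
"low":(c2([(448,211),(553,206),(557,299),(446,306)]),c4([(221,138),(285,207),(165,289),(98,220)]),.084,.054,.036),
"mid":(c2([(160,182),(268,176),(248,266),(138,271)]),c4([(415,290),(494,367),(365,468),(286,385)]),.084,.054,.066),
"tall":(c2([(270,238),(383,235),(375,342),(250,346)]),c4([(484,43),(557,107),(442,193),(367,127)]),.084,.054,.096)}
np.set_printoptions(precision=4,suppress=True)
for k,(a,b,L,W,h) in D.items():
    print(k,*fit(a,b,L,W),"fixed",*fit(a,b,L,W,h))
E
```

```text
12 [0.5718 0.1233 0.2377 0.0097] 0.40409361165064145 fixed [0.572  0.1227 0.2381 0.03  ] 0.6095872072370923
18 [ 0.4352  0.1197 -0.207   0.016 ] 0.4355852030782954 fixed [ 0.4354  0.119  -3.3481  0.03  ] 0.5693504377784584
24 [ 0.4382  0.2593 -0.0951  0.0222] 0.39938129566827013 fixed [ 0.4385  0.2586 -0.0947  0.03  ] 0.5211085879885335
36 [ 0.545   0.2847 -0.0282  0.0344] 0.5252914586631584 fixed [ 0.5454  0.2841 -0.0278  0.03  ] 0.6158554646310392
rail [ 0.6814  0.1563 -1.4411  0.028 ] 0.6667678198291347 fixed [ 0.682   0.1555 -1.4436  0.03  ] 1.0633585509579835
low [ 0.5333 -0.0829  0.1955  0.0331] 0.6273052885991969 fixed [ 0.5332 -0.0837  0.1962  0.03  ] 0.8428222197932302
mid [ 0.5601 -0.22    0.1845  0.0643] 0.6470138087401153 fixed [ 0.5598 -0.2203  0.1849  0.03  ] 0.7368785147954212
tall [ 0.6572 -0.1307  0.1943  0.0942] 0.6837206467351148 fixed [ 0.657  -0.1311  0.1947  0.03  ] 0.7990050496296315
```

Candidates for the packers, by scene pixel: (288,211) is 12 mm, (289,182) is 18 mm, (340,183) is 24 mm and (351,205) is 36 mm. The look-alikes are red (300,163), turquoise (339,163), the cork-like block (177,166) and the ring (246,172). The free-height fits gave 9.7, 16.0, 22.2 and 34.4 mm, so every fit reads about 2 mm low and the identities are clear. The front row is middle (right) and low (left), so the difference is 30 mm and I need 12 + 18. The crops above confirm the plain-wood plates.

```bash
cat > go.py <<'E'
import sys,numpy as np
from scipy.spatial.transform import Rotation as R
from bench import ctrl
x,y,z,phi=map(float,sys.argv[1:5])
s=ctrl.get_state(); R0=R.from_rotvec(s["tool_rot"])
ty=np.array([np.cos(phi),np.sin(phi),0]); tz=np.array([0,0,-1.]); tx=np.cross(ty,tz)
R1=R.from_matrix(np.c_[tx,ty,tz])
d=R0.inv().apply(np.array([x,y,z])-s["position"]); r=(R0.inv()*R1).as_rotvec()
m=R0.as_matrix()
print("t",np.round(s["time"],2),"pos",s["position"].round(4),"phi",round(float(np.arctan2(m[1,1],m[0,1])),3),"F",s["ft_force"].round(1),"jaw",round(s["grip_width"],3))
print("d",d.round(4),"r",r.round(4))
E
python3 go.py .572 .1227 .12 -1.333; python3 go.py .572 .1227 .2 -1.333
```

```text
t 0.1 pos [ 0.2139 -0.6133  0.2216] phi -1.235 F [ 0.8 -0.2  0. ] jaw 1.002
d [ 0.5806 -0.5767  0.1025] r [-0.0017  0.0002  0.098 ]
t 0.1 pos [ 0.2139 -0.6133  0.2216] phi -1.235 F [ 0.8 -0.2  0. ] jaw 1.002
d [ 0.5806 -0.5769  0.0225] r [-0.0017  0.0002  0.098 ]
```

Emit:
carry_out(
  commands=[
    {"tx": 0.581, "ty": -0.577, "tz": 0.03, "rz": 0.098, "jaw": 0.85},
    {"tx": 0.581, "ty": -0.577, "tz": 0.03, "rz": 0.098, "jaw": 0.85},
    {"tx": 0.581, "ty": -0.577, "tz": 0.03, "rz": 0.098, "jaw": 0.85},
    {"tx": 0.581, "ty": -0.577, "tz": 0.03, "rz": 0.098, "jaw": 0.85},
    {"tx": 0.581, "ty": -0.577, "tz": 0.03, "rz": 0.098, "jaw": 0.85},
    {"tx": 0.581, "ty": -0.577, "tz": 0.03, "rz": 0.098, "jaw": 0.85},
    {"tx": 0.581, "ty": -0.577, "tz": 0.03, "rz": 0.098, "jaw": 0.85},
    {"tx": 0.581, "ty": -0.577, "tz": 0.03, "rz": 0.098, "jaw": 0.85},
    {"tx": 0.581, "ty": -0.577, "tz": 0.03, "rz": 0.098, "jaw": 0.85},
    {"tx": 0.581, "ty": -0.577, "tz": 0.03, "rz": 0.098, "jaw": 0.85},
    {"tx": 0.581, "ty": -0.577, "tz": 0.03, "rz": 0.098, "jaw": 0.85},
    {"tx": 0.581, "ty": -0.577, "tz": 0.03, "rz": 0.098, "jaw": 0.85},
  ],
  grip_force=20,
)

```text
invalid input
```

```bash
python3 go.py .572 .1227 .1 -1.333
```

```text
t 0.1 pos [ 0.2139 -0.6133  0.2216] phi -1.235 F [ 0.8 -0.2  0. ] jaw 1.002
d [ 0.5806 -0.5767  0.1225] r [-0.0017  0.0002  0.098 ]
```

Emit:
carry_out(
  commands=[
    {"tx": 0.581, "ty": -0.577, "tz": 0.03, "rx": 0, "ry": 0, "rz": 0.098, "jaw": 0.85},
    {"tx": 0.581, "ty": -0.577, "tz": 0.03, "rx": 0, "ry": 0, "rz": 0.098, "jaw": 0.85},
    {"tx": 0.581, "ty": -0.577, "tz": 0.03, "rx": 0, "ry": 0, "rz": 0.098, "jaw": 0.85},
    {"tx": 0.581, "ty": -0.577, "tz": 0.03, "rx": 0, "ry": 0, "rz": 0.098, "jaw": 0.85},
    {"tx": 0.581, "ty": -0.577, "tz": 0.03, "rx": 0, "ry": 0, "rz": 0.098, "jaw": 0.85},
    {"tx": 0.581, "ty": -0.577, "tz": 0.03, "rx": 0, "ry": 0, "rz": 0.098, "jaw": 0.85},
    {"tx": 0.581, "ty": -0.577, "tz": 0.03, "rx": 0, "ry": 0, "rz": 0.098, "jaw": 0.85},
    {"tx": 0.581, "ty": -0.577, "tz": 0.03, "rx": 0, "ry": 0, "rz": 0.098, "jaw": 0.85},
    {"tx": 0.581, "ty": -0.577, "tz": 0.03, "rx": 0, "ry": 0, "rz": 0.098, "jaw": 0.85},
    {"tx": 0.581, "ty": -0.577, "tz": 0.03, "rx": 0, "ry": 0, "rz": 0.098, "jaw": 0.85},
    {"tx": 0.581, "ty": -0.577, "tz": 0.03, "rx": 0, "ry": 0, "rz": 0.098, "jaw": 0.85},
    {"tx": 0.581, "ty": -0.577, "tz": 0.03, "rx": 0, "ry": 0, "rz": 0.098, "jaw": 0.85},
  ],
  grip_force=20,
)

```text
time: 1.6
position: [0.5427, 0.0616, 0.195]
tool_rot: [3.119, 0.371, 0.0]
ft_force: [1.3, -1.0, 0.4]
grip_width: 0.854
```

```bash
python3 go.py .572 .1227 .1 -1.333
```

```text
t 1.6 pos [0.5427 0.0616 0.195 ] phi -1.334 F [ 1.3 -1.   0.4] jaw 0.854
d [ 0.0428 -0.0525  0.0949] r [ 0.0007 -0.0001 -0.0007]
```

Emit:
carry_out(
  commands=[
    {"tx": 0.043, "ty": -0.053, "tz": 0.095, "rx": 0, "ry": 0, "rz": 0, "jaw": 0.85},
    {"tx": 0.043, "ty": -0.053, "tz": 0.095, "rx": 0, "ry": 0, "rz": 0, "jaw": 0.85},
    {"tx": 0.043, "ty": -0.053, "tz": 0.095, "rx": 0, "ry": 0, "rz": 0, "jaw": 0.85},
    {"tx": 0.043, "ty": -0.053, "tz": 0.095, "rx": 0, "ry": 0, "rz": 0, "jaw": 0.85},
  ],
)

```text
time: 2.1
position: [0.5717, 0.1213, 0.1004]
tool_rot: [3.119, 0.372, -0.0]
ft_force: [0.3, -0.2, -0.1]
grip_width: 0.849
```

```bash
python3 go.py .572 .1227 .003 -1.333
python3 - <<'E'
from bench import *
import cv2,numpy as np
c=camera_info("wrist");im=get_image("wrist");cv2.imwrite("pics/w1.png",im[:,:,::-1])
np.savez("w1.npz",K=c["intrinsics"],R=c["R"],t=c["t"])
print(-c["R"].T@c["t"])
a=-.0;cx,cy,yaw=.572,.1227,.238
for sx,sy in((1,1),(1,-1),(-1,-1),(-1,1)):
    X=np.array([cx+np.cos(yaw)*sx*.036-np.sin(yaw)*sy*.024,cy+np.sin(yaw)*sx*.036+np.cos(yaw)*sy*.024,.012])
    p=c["intrinsics"]@(c["R"]@X+c["t"]);print((p[:2]/p[2]).round(1))
E
```

```text
t 2.1 pos [0.5717 0.1213 0.1004] phi -1.333 F [ 0.3 -0.2 -0.1] jaw 0.849
d [ 0.0007 -0.0014  0.0974] r [ 0.0004  0.0002 -0.0002]
[0.63905293 0.1382445  0.26284373]
[246.8 164.4]
[310.8 164.5]
[308.6 253.9]
[249.  253.8]
```

View pics/w1.png

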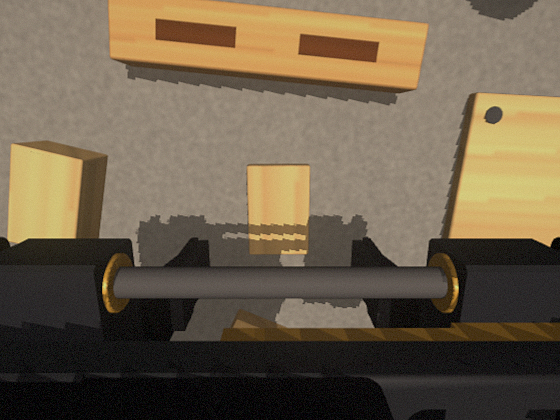

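The wrist view shows the 12 mm plate between the fingers. Its far edge runs (247,165)–(309,165), within 2 px of the prediction, so I'll descend.

Emit:
carry_out(
  commands=[
    {"tx": 0.001, "ty": -0.001, "tz": 0.05, "rx": 0, "ry": 0, "rz": 0, "jaw": 0.85},
    {"tx": 0.001, "ty": -0.001, "tz": 0.08, "rx": 0, "ry": 0, "rz": 0, "jaw": 0.85},
    {"tx": 0.001, "ty": -0.001, "tz": 0.097, "rx": 0, "ry": 0, "rz": 0, "jaw": 0.85},
    {"tx": 0.001, "ty": -0.001, "tz": 0.097, "rx": 0, "ry": 0, "rz": 0, "jaw": 0.85},
    {"tx": 0.001, "ty": -0.001, "tz": 0.097, "rx": 0, "ry": 0, "rz": 0, "jaw": 0.4},
    {"tx": 0.001, "ty": -0.001, "tz": 0.097, "rx": 0, "ry": 0, "rz": 0, "jaw": 0.4},
    {"tx": 0.001, "ty": -0.001, "tz": 0.097, "rx": 0, "ry": 0, "rz": 0, "jaw": 0.4},
    {"tx": 0.001, "ty": -0.001, "tz": 0.097, "rx": 0, "ry": 0, "rz": 0, "jaw": 0.4},
  ],
  grip_force=20,
)

```text
time: 3.15
position: [0.5727, 0.1231, 0.0037]
tool_rot: [3.119, 0.373, 0.001]
ft_force: [-0.8, 0.1, 4.2]
grip_width: 0.545
```

```bash
python3 go.py .533 -.0837 .11 -1.376
```

```text
t 3.15 pos [0.5727 0.1231 0.0037] phi -1.333 F [-0.8  0.1  4.2] jaw 0.545
d [-0.0872  0.1917 -0.1063] r [ 0.0003 -0.0009  0.0431]
```

Emit:
carry_out(
  commands=[
    {"tx": 0, "ty": 0, "tz": -0.05, "rx": 0, "ry": 0, "rz": 0, "jaw": 0.4},
    {"tx": 0, "ty": 0, "tz": -0.106, "rx": 0, "ry": 0, "rz": 0, "jaw": 0.4},
    {"tx": -0.02, "ty": 0.05, "tz": -0.106, "rx": 0, "ry": 0, "rz": 0.02, "jaw": 0.4},
    {"tx": -0.045, "ty": 0.1, "tz": -0.106, "rx": 0, "ry": 0, "rz": 0.045, "jaw": 0.4},
    {"tx": -0.07, "ty": 0.15, "tz": -0.106, "rx": 0, "ry": 0, "rz": 0.045, "jaw": 0.4},
    {"tx": -0.087, "ty": 0.192, "tz": -0.106, "rx": 0, "ry": 0, "rz": 0.045, "jaw": 0.4},
    {"tx": -0.087, "ty": 0.192, "tz": -0.106, "rx": 0, "ry": 0, "rz": 0.045, "jaw": 0.4},
    {"tx": -0.087, "ty": 0.192, "tz": -0.106, "rx": 0, "ry": 0, "rz": 0.045, "jaw": 0.4},
  ],
)

```text
time: 4.15
position: [0.533, -0.0833, 0.1091]
tool_rot: [-3.126, -0.303, -0.0]
ft_force: [0.1, 0.9, -0.3]
grip_width: 0.548
```

```bash
python3 go.py .5332 -.0837 .0395 -1.379
python3 - <<'E'
from bench import *
import cv2
im=get_image("wrist");cv2.imwrite("pics/w2.png",im[:,:,::-1])
E
```

```text
t 4.15 pos [ 0.533  -0.0833  0.1091] phi -1.378 F [ 0.1  0.9 -0.3] jaw 0.548
d [0.0001 0.0005 0.0696] r [-0.0006 -0.0003  0.0013]
```

View pics/w2.png

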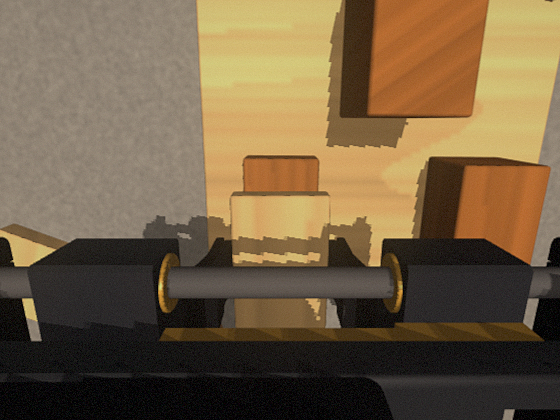

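The wrist view shows the held plate at columns 231–330, centred over the low bearer at columns 243–319, and square to it. I'll lower it.

Emit:
carry_out(
  commands=[
    {"tx": 0, "ty": 0.0005, "tz": 0.035, "rx": 0, "ry": 0, "rz": 0, "jaw": 0.4},
    {"tx": 0, "ty": 0.0005, "tz": 0.057, "rx": 0, "ry": 0, "rz": 0, "jaw": 0.4},
    {"tx": 0, "ty": 0.0005, "tz": 0.066, "rx": 0, "ry": 0, "rz": 0, "jaw": 0.4},
    {"tx": 0, "ty": 0.0005, "tz": 0.07, "rx": 0, "ry": 0, "rz": 0, "jaw": 0.4},
    {"tx": 0, "ty": 0.0005, "tz": 0.07, "rx": 0, "ry": 0, "rz": 0, "jaw": 0.4},
    {"tx": 0, "ty": 0.0005, "tz": 0.07, "rx": 0, "ry": 0, "rz": 0, "jaw": 0.4},
  ],
)

```text
time: 4.95
position: [0.5338, -0.0845, 0.0398]
tool_rot: [3.126, 0.303, 0.002]
ft_force: [-0.1, 0.2, 0.4]
grip_width: 0.549
```

```bash
python3 go.py .5332 -.0837 .0395 -1.379
```

```text
t 4.95 pos [ 0.5338 -0.0845  0.0398] phi -1.378 F [-0.1  0.2  0.4] jaw 0.549
d [-0.0004 -0.0009  0.0003] r [ 0.0007 -0.0014  0.0014]
```

Emit:
carry_out(
  commands=[
    {"tx": 0, "ty": 0, "tz": 0.001, "rx": 0, "ry": 0, "rz": 0, "jaw": 0.4},
    {"tx": 0, "ty": 0, "tz": 0.001, "rx": 0, "ry": 0, "rz": 0, "jaw": 0.4},
    {"tx": 0, "ty": 0, "tz": 0.001, "rx": 0, "ry": 0, "rz": 0, "jaw": 0.8},
    {"tx": 0, "ty": 0, "tz": 0.001, "rx": 0, "ry": 0, "rz": 0, "jaw": 0.8},
    {"tx": 0, "ty": 0, "tz": 0.001, "rx": 0, "ry": 0, "rz": 0, "jaw": 0.8},
    {"tx": 0, "ty": 0, "tz": -0.03, "rx": 0, "ry": 0, "rz": 0, "jaw": 0.8},
    {"tx": 0, "ty": 0, "tz": -0.07, "rx": 0, "ry": 0, "rz": 0, "jaw": 0.8},
    {"tx": 0, "ty": 0, "tz": -0.07, "rx": 0, "ry": 0, "rz": 0, "jaw": 0.8},
  ],
)

```text
time: 5.95
position: [0.5356, -0.0848, 0.1122]
tool_rot: [3.125, 0.302, 0.009]
ft_force: [0.4, 0.5, -1.0]
grip_width: 0.801
```

```bash
python3 go.py .4354 .119 .11 -1.778
python3 - <<'E'
from bench import *
import cv2
im=get_image("side");cv2.imwrite("pics/s2.png",cv2.resize(im[160:385,140:440,::-1],None,fx=2.6,fy=2.6,interpolation=cv2.INTER_CUBIC))
im=get_image("wrist");cv2.imwrite("pics/w3.png",im[:,:,::-1])
E
```

```text
t 5.95 pos [ 0.5356 -0.0848  0.1122] phi -1.378 F [ 0.4  0.5 -1. ] jaw 0.801
d [-0.0593 -0.2192  0.0012] r [ 0.0018 -0.0061  0.3999]
```

View pics/s2.png

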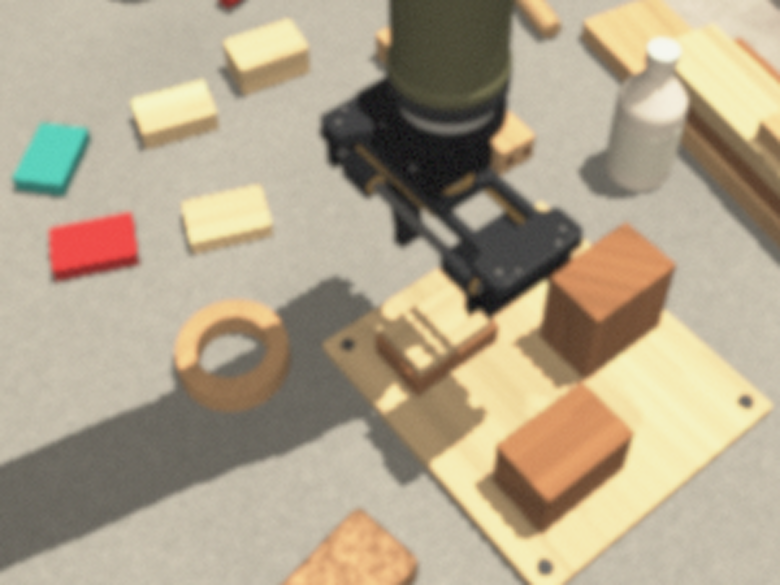

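View pics/w3.png

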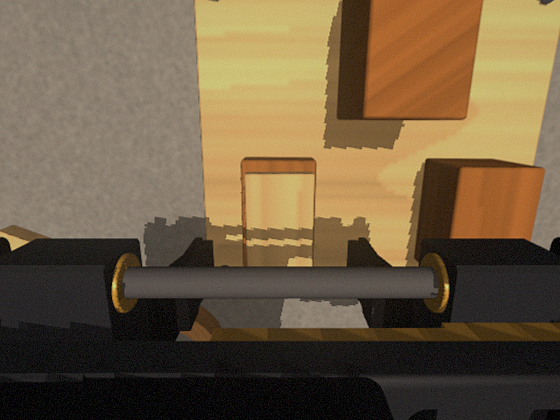

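The 12 mm plate lies flat and centred on the low bearer at (240–316,160) in the wrist view. Next is the 18 mm packer.

Emit:
carry_out(
  commands=[
    {"tx": -0.015, "ty": -0.055, "tz": 0, "rx": 0, "ry": 0, "rz": 0.1, "jaw": 0.8},
    {"tx": -0.03, "ty": -0.11, "tz": 0, "rx": 0, "ry": 0, "rz": 0.2, "jaw": 0.8},
    {"tx": -0.045, "ty": -0.165, "tz": 0, "rx": 0, "ry": 0, "rz": 0.3, "jaw": 0.8},
    {"tx": -0.059, "ty": -0.219, "tz": 0.001, "rx": 0, "ry": -0.003, "rz": 0.4, "jaw": 0.8},
    {"tx": -0.059, "ty": -0.219, "tz": 0.001, "rx": 0, "ry": -0.003, "rz": 0.4, "jaw": 0.8},
    {"tx": -0.059, "ty": -0.219, "tz": 0.001, "rx": 0, "ry": -0.003, "rz": 0.4, "jaw": 0.8},
  ],
)

```text
time: 6.8
position: [0.4328, 0.1183, 0.1072]
tool_rot: [3.124, -0.324, -0.007]
ft_force: [0.1, -1.0, -0.5]
grip_width: 0.801
```

```bash
python3 go.py .4354 .119 .006 -1.778
python3 - <<'E'
from bench import *
import cv2,numpy as np
c=camera_info("wrist");im=get_image("wrist");cv2.imwrite("pics/w4.png",im[:,:,::-1])
cx,cy,yaw=.4354,.119,-.207
for sx,sy in((1,1),(1,-1)):
    X=np.array([cx+np.cos(yaw)*sx*.036-np.sin(yaw)*sy*.024,cy+np.sin(yaw)*sx*.036+np.cos(yaw)*sy*.024,.018])
    p=c["intrinsics"]@(c["R"]@X+c["t"]);print((p[:2]/p[2]).round(1))
E
```

```text
t 6.8 pos [0.4328 0.1183 0.1072] phi -1.777 F [ 0.1 -1.  -0.5] jaw 0.801
d [ 0.0029 -0.0014  0.1012] r [0.0016 0.0041 0.0006]
[246.6 161.1]
[310.6 161.2]
```

View pics/w4.png

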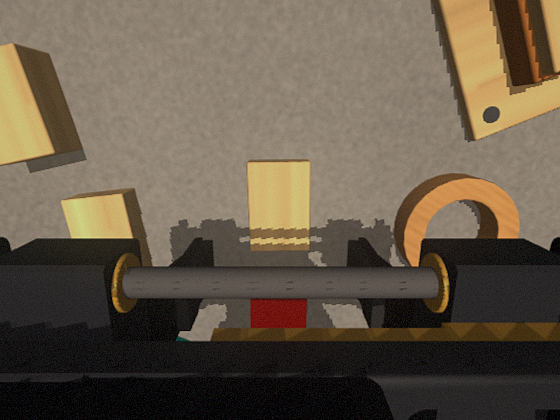

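The plain-wood 18 mm plate is centred between the fingers, its far edge at (248–310,161), matching the prediction. The red piece sits behind it and is clear.

Emit:
carry_out(
  commands=[
    {"tx": 0.003, "ty": -0.001, "tz": 0.05, "rx": 0.001, "ry": 0.004, "rz": 0, "jaw": 0.8},
    {"tx": 0.003, "ty": -0.001, "tz": 0.085, "rx": 0.001, "ry": 0.004, "rz": 0, "jaw": 0.8},
    {"tx": 0.003, "ty": -0.001, "tz": 0.101, "rx": 0.001, "ry": 0.004, "rz": 0, "jaw": 0.8},
    {"tx": 0.003, "ty": -0.001, "tz": 0.101, "rx": 0.001, "ry": 0.004, "rz": 0, "jaw": 0.8},
    {"tx": 0.003, "ty": -0.001, "tz": 0.101, "rx": 0.001, "ry": 0.004, "rz": 0, "jaw": 0.4},
    {"tx": 0.003, "ty": -0.001, "tz": 0.101, "rx": 0.001, "ry": 0.004, "rz": 0, "jaw": 0.4},
    {"tx": 0.003, "ty": -0.001, "tz": 0.101, "rx": 0.001, "ry": 0.004, "rz": 0, "jaw": 0.4},
    {"tx": 0.003, "ty": -0.001, "tz": 0.101, "rx": 0.001, "ry": 0.004, "rz": 0, "jaw": 0.4},
  ],
)

```text
time: 7.85
position: [0.4368, 0.1193, 0.0079]
tool_rot: [3.125, -0.325, 0.004]
ft_force: [0.1, -1.2, 5.8]
grip_width: 0.554
```

```bash
python3 go.py .534 -.0842 .12 -1.379
```

```text
t 7.85 pos [0.4368 0.1193 0.0079] phi -1.778 F [ 0.1 -1.2  5.8] jaw 0.554
d [ 0.1373  0.1792 -0.1118] r [ 0.0004 -0.0027 -0.399 ]
```

Emit:
carry_out(
  commands=[
    {"tx": 0, "ty": 0, "tz": -0.05, "rx": 0, "ry": 0, "rz": 0, "jaw": 0.4},
    {"tx": 0, "ty": 0, "tz": -0.112, "rx": 0, "ry": -0.002, "rz": 0, "jaw": 0.4},
    {"tx": 0.034, "ty": 0.045, "tz": -0.112, "rx": 0, "ry": -0.002, "rz": -0.1, "jaw": 0.4},
    {"tx": 0.069, "ty": 0.09, "tz": -0.112, "rx": 0, "ry": -0.002, "rz": -0.2, "jaw": 0.4},
    {"tx": 0.103, "ty": 0.135, "tz": -0.112, "rx": 0, "ry": -0.002, "rz": -0.3, "jaw": 0.4},
    {"tx": 0.137, "ty": 0.179, "tz": -0.112, "rx": 0, "ry": -0.002, "rz": -0.399, "jaw": 0.4},
    {"tx": 0.137, "ty": 0.179, "tz": -0.112, "rx": 0, "ry": -0.002, "rz": -0.399, "jaw": 0.4},
    {"tx": 0.137, "ty": 0.179, "tz": -0.112, "rx": 0, "ry": -0.002, "rz": -0.399, "jaw": 0.4},
    {"tx": 0.137, "ty": 0.179, "tz": -0.112, "rx": 0, "ry": -0.002, "rz": -0.399, "jaw": 0.4},
  ],
)

```text
time: 8.98
position: [0.5327, -0.0822, 0.1191]
tool_rot: [-3.126, -0.304, 0.002]
ft_force: [0.3, 0.8, 0.1]
grip_width: 0.549
```

```bash
python3 go.py .534 -.0842 .056 -1.379
python3 - <<'E'
from bench import *
import cv2
im=get_image("wrist");cv2.imwrite("pics/w5.png",im[:,:,::-1])
E
```

```text
t 8.98 pos [ 0.5327 -0.0822  0.1191] phi -1.377 F [0.3 0.8 0.1] jaw 0.549
d [0.0009 0.0022 0.0631] r [-0.0005  0.001   0.0024]
```

View pics/w5.png

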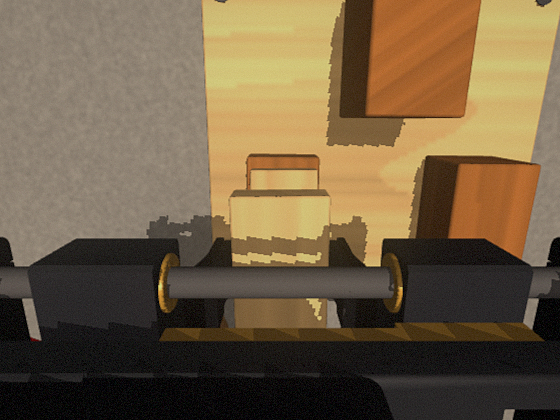

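Emit:
carry_out(
  commands=[
    {"tx": 0.001, "ty": 0.002, "tz": 0.03, "rx": 0, "ry": 0.001, "rz": 0.002, "jaw": 0.4},
    {"tx": 0.001, "ty": 0.002, "tz": 0.05, "rx": 0, "ry": 0.001, "rz": 0.002, "jaw": 0.4},
    {"tx": 0.001, "ty": 0.002, "tz": 0.059, "rx": 0, "ry": 0.001, "rz": 0.002, "jaw": 0.4},
    {"tx": 0.001, "ty": 0.002, "tz": 0.063, "rx": 0, "ry": 0.001, "rz": 0.002, "jaw": 0.4},
    {"tx": 0.001, "ty": 0.002, "tz": 0.063, "rx": 0, "ry": 0.001, "rz": 0.002, "jaw": 0.4},
    {"tx": 0.001, "ty": 0.002, "tz": 0.063, "rx": 0, "ry": 0.001, "rz": 0.002, "jaw": 0.4},
  ],
)

```text
time: 9.78
position: [0.535, -0.0858, 0.0567]
tool_rot: [3.127, 0.298, 0.002]
ft_force: [0.3, 0.7, -0.4]
grip_width: 0.551
```

```bash
python3 go.py .534 -.0842 .0555 -1.379
```

```text
t 9.78 pos [ 0.535  -0.0858  0.0567] phi -1.381 F [ 0.3  0.7 -0.4] jaw 0.551
d [-0.0007 -0.0018  0.0012] r [ 0.0003 -0.0013 -0.002 ]
```

Emit:
carry_out(
  commands=[
    {"tx": -0.0005, "ty": -0.001, "tz": 0.001, "rx": 0, "ry": 0, "rz": 0, "jaw": 0.4},
    {"tx": -0.0005, "ty": -0.001, "tz": 0.0015, "rx": 0, "ry": 0, "rz": 0, "jaw": 0.4},
    {"tx": -0.0005, "ty": -0.001, "tz": 0.0015, "rx": 0, "ry": 0, "rz": 0, "jaw": 0.4},
  ],
)

```text
time: 10.15
position: [0.5345, -0.0853, 0.0559]
tool_rot: [3.127, 0.297, 0.002]
ft_force: [-1.2, -0.6, 5.8]
grip_width: 0.548
```

```bash
python3 go.py .682 .1555 .13 0.127
```

```text
t 10.15 pos [ 0.5345 -0.0853  0.0559] phi -1.381 F [-1.2 -0.6  5.8] jaw 0.548
d [ 0.1903 -0.2086 -0.0741] r [ 1.8000e-03 -3.0000e-04 -1.5083e+00]
```

Contact at 5.8 N. I'll release and rise.

Emit:
carry_out(
  commands=[
    {"tx": 0, "ty": 0, "tz": 0, "rx": 0, "ry": 0, "rz": 0, "jaw": 0.8},
    {"tx": 0, "ty": 0, "tz": 0, "rx": 0, "ry": 0, "rz": 0, "jaw": 0.8},
    {"tx": 0, "ty": 0, "tz": 0, "rx": 0, "ry": 0, "rz": 0, "jaw": 0.8},
    {"tx": 0, "ty": 0, "tz": -0.03, "rx": 0, "ry": 0, "rz": 0, "jaw": 0.8},
    {"tx": 0, "ty": 0, "tz": -0.09, "rx": 0, "ry": 0, "rz": 0, "jaw": 0.8},
    {"tx": 0, "ty": 0, "tz": -0.09, "rx": 0, "ry": 0, "rz": 0, "jaw": 0.8},
    {"tx": 0, "ty": 0, "tz": -0.09, "rx": 0, "ry": 0, "rz": 0, "jaw": 0.8},
  ],
)

```text
time: 11.02
position: [0.5335, -0.0849, 0.1443]
tool_rot: [3.127, 0.298, -0.0]
ft_force: [-0.1, -0.8, -0.8]
grip_width: 0.807
```

```bash
python3 go.py .682 .1555 .14 0.127
python3 - <<'E'
from bench import *
import cv2
im=get_image("wrist");cv2.imwrite("pics/w6.png",im[:,:,::-1])
E
```

```text
t 11.02 pos [ 0.5335 -0.0849  0.1443] phi -1.381 F [-0.1 -0.8 -0.8] jaw 0.807
d [ 0.1912 -0.2081  0.0043] r [-1.0000e-04  1.0000e-04 -1.5081e+00]
```

View pics/w6.png

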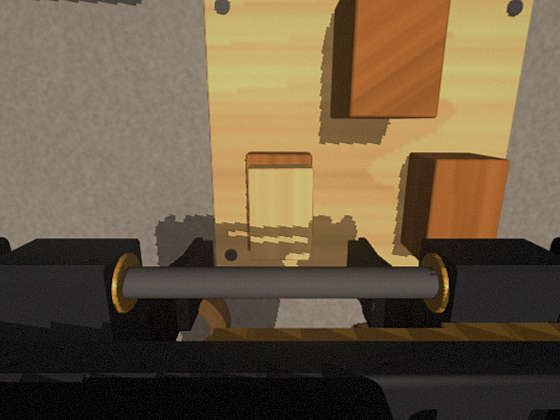

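Stack looks square on the bearer at (247–312,165). Next is the rail.

Emit:
carry_out(
  commands=[
    {"tx": 0.02, "ty": -0.02, "tz": 0, "rx": 0, "ry": 0, "rz": -0.16, "jaw": 0.8},
    {"tx": 0.04, "ty": -0.042, "tz": 0, "rx": 0, "ry": 0, "rz": -0.32, "jaw": 0.8},
    {"tx": 0.06, "ty": -0.063, "tz": 0, "rx": 0, "ry": 0, "rz": -0.48, "jaw": 0.8},
    {"tx": 0.08, "ty": -0.085, "tz": 0, "rx": 0, "ry": 0, "rz": -0.64, "jaw": 0.8},
    {"tx": 0.1, "ty": -0.106, "tz": 0, "rx": 0, "ry": 0, "rz": -0.8, "jaw": 0.8},
    {"tx": 0.12, "ty": -0.128, "tz": 0, "rx": 0, "ry": 0, "rz": -0.96, "jaw": 0.8},
    {"tx": 0.14, "ty": -0.15, "tz": 0, "rx": 0, "ry": 0, "rz": -1.12, "jaw": 0.8},
    {"tx": 0.16, "ty": -0.17, "tz": 0, "rx": 0, "ry": 0, "rz": -1.28, "jaw": 0.8},
    {"tx": 0.18, "ty": -0.19, "tz": 0, "rx": 0, "ry": 0, "rz": -1.44, "jaw": 0.8},
    {"tx": 0.191, "ty": -0.208, "tz": 0.004, "rx": 0, "ry": 0, "rz": -1.508, "jaw": 0.8},
    {"tx": 0.191, "ty": -0.208, "tz": 0.004, "rx": 0, "ry": 0, "rz": -1.508, "jaw": 0.8},
    {"tx": 0.191, "ty": -0.208, "tz": 0.004, "rx": 0, "ry": 0, "rz": -1.508, "jaw": 0.8},
  ],
)

```text
time: 12.58
position: [0.6816, 0.1545, 0.1401]
tool_rot: [-2.078, -2.356, 0.002]
ft_force: [-0.3, -0.6, 0.5]
grip_width: 0.804
```

```bash
python3 go.py .682 .1555 .012 .127
python3 - <<'E'
from bench import *
import cv2,numpy as np
c=camera_info("wrist");im=get_image("wrist");cv2.imwrite("pics/w7.png",im[:,:,::-1])
cx,cy,yaw=.682,.1555,-1.4436
for h in(.032,0):
  for sx,sy in((1,1),(1,-1),(-1,-1),(-1,1)):
    X=np.array([cx+np.cos(yaw)*sx*.1-np.sin(yaw)*sy*.02,cy+np.sin(yaw)*sx*.1+np.cos(yaw)*sy*.02,h])
    p=c["intrinsics"]@(c["R"]@X+c["t"]);print((p[:2]/p[2]).round(1))
E
```

```text
t 12.58 pos [0.6816 0.1545 0.1401] phi 0.125 F [-0.3 -0.6  0.5] jaw 0.804
d [0.001  0.0007 0.1281] r [-0.0011  0.0009 -0.0017]
[302.9 311.5]
[259.  311.4]
[254.7  77.3]
[307.5  77.3]
[300.9 293.8]
[261.  293.7]
[257.5  81.9]
[304.5  81.9]
```

View pics/w7.png

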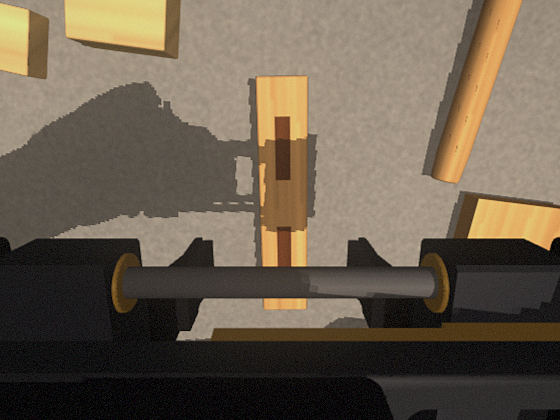

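Run:
```python
from fit import *
c=CI["scene"]
def ray(u,v,z):
    d=c["R"].T@np.linalg.inv(c["intrinsics"])@[u,v,1]; o=-c["R"].T@c["t"]
    return (o+d*(z-o[2])/d[2]).round(3)
for u,v,n in((306,284,'plank1'),(250,281,'plank end near'),(256,268,'top2'),(187,262,'top3'),(312,276,'hammer'),(226,268,'glue')):
    print(n,[ray(u,v,z)[:2].tolist() for z in(0,.03,.06,.09)])
```

```text
plank1 [[0.827, 0.18], [0.857, 0.18], [0.887, 0.181], [0.918, 0.182]]
plank end near [[0.826, 0.059], [0.857, 0.065], [0.887, 0.071], [0.917, 0.077]]
top2 [[0.785, 0.067], [0.817, 0.073], [0.849, 0.078], [0.881, 0.084]]
top3 [[0.776, -0.092], [0.808, -0.08], [0.841, -0.067], [0.873, -0.055]]
hammer [[0.802, 0.192], [0.833, 0.192], [0.865, 0.192], [0.896, 0.192]]
glue [[0.789, 0.0], [0.821, 0.009], [0.853, 0.017], [0.885, 0.026]]
```

The rail is centred between the fingers (columns 257–308, rows 76–310), and the planks and hammer are clear. I'll descend and grip.

Emit:
carry_out(
  commands=[
    {"tx": 0.001, "ty": 0.0005, "tz": 0.05, "rx": -0.001, "ry": 0.001, "rz": 0, "jaw": 0.8},
    {"tx": 0.001, "ty": 0.0005, "tz": 0.1, "rx": -0.001, "ry": 0.001, "rz": 0, "jaw": 0.8},
    {"tx": 0.001, "ty": 0.0005, "tz": 0.128, "rx": -0.001, "ry": 0.001, "rz": 0, "jaw": 0.8},
    {"tx": 0.001, "ty": 0.0005, "tz": 0.128, "rx": -0.001, "ry": 0.001, "rz": 0, "jaw": 0.8},
    {"tx": 0.001, "ty": 0.0005, "tz": 0.128, "rx": -0.001, "ry": 0.001, "rz": 0, "jaw": 0.3},
    {"tx": 0.001, "ty": 0.0005, "tz": 0.128, "rx": -0.001, "ry": 0.001, "rz": 0, "jaw": 0.3},
    {"tx": 0.001, "ty": 0.0005, "tz": 0.128, "rx": -0.001, "ry": 0.001, "rz": 0, "jaw": 0.3},
    {"tx": 0.001, "ty": 0.0005, "tz": 0.128, "rx": -0.001, "ry": 0.001, "rz": 0, "jaw": 0.3},
    {"tx": 0.001, "ty": 0.0005, "tz": 0.128, "rx": -0.001, "ry": 0.001, "rz": 0, "jaw": 0.3},
  ],
  grip_force=30,
)

```text
time: 13.75
position: [0.6832, 0.1567, 0.0137]
tool_rot: [2.075, 2.357, 0.005]
ft_force: [0.5, 0.4, 4.3]
grip_width: 0.456
```

```bash
python3 go.py .5465 -.152 .13 .192
```

```text
t 13.75 pos [0.6832 0.1567 0.0137] phi 0.127 F [0.5 0.4 4.3] jaw 0.456
d [-0.2887 -0.1744 -0.1171] r [ 0.0029 -0.0011 -0.065 ]
```

Emit:
carry_out(
  commands=[
    {"tx": 0, "ty": 0, "tz": -0.03, "rx": 0, "ry": 0, "rz": 0, "jaw": 0.3},
    {"tx": 0, "ty": 0, "tz": -0.08, "rx": 0, "ry": 0, "rz": 0, "jaw": 0.3},
    {"tx": 0, "ty": 0, "tz": -0.137, "rx": 0.002, "ry": 0, "rz": 0, "jaw": 0.3},
    {"tx": -0.04, "ty": -0.024, "tz": -0.137, "rx": 0.002, "ry": 0, "rz": -0.02, "jaw": 0.3},
    {"tx": -0.085, "ty": -0.05, "tz": -0.137, "rx": 0.002, "ry": 0, "rz": -0.04, "jaw": 0.3},
    {"tx": -0.13, "ty": -0.078, "tz": -0.137, "rx": 0.002, "ry": 0, "rz": -0.065, "jaw": 0.3},
    {"tx": -0.175, "ty": -0.105, "tz": -0.137, "rx": 0.002, "ry": 0, "rz": -0.065, "jaw": 0.3},
    {"tx": -0.22, "ty": -0.132, "tz": -0.137, "rx": 0.002, "ry": 0, "rz": -0.065, "jaw": 0.3},
    {"tx": -0.26, "ty": -0.157, "tz": -0.137, "rx": 0.002, "ry": 0, "rz": -0.065, "jaw": 0.3},
    {"tx": -0.289, "ty": -0.174, "tz": -0.137, "rx": 0.002, "ry": 0, "rz": -0.065, "jaw": 0.3},
    {"tx": -0.289, "ty": -0.174, "tz": -0.137, "rx": 0.002, "ry": 0, "rz": -0.065, "jaw": 0.3},
    {"tx": -0.289, "ty": -0.174, "tz": -0.137, "rx": 0.002, "ry": 0, "rz": -0.065, "jaw": 0.3},
  ],
)

```text
time: 15.25
position: [0.5462, -0.1515, 0.1489]
tool_rot: [-1.996, -2.423, -0.001]
ft_force: [0.1, 0.6, -2.3]
grip_width: 0.454
```

```bash
python3 go.py .5465 -.152 .0807 .192
python3 - <<'E'
from bench import *
import cv2
im=get_image("wrist");cv2.imwrite("pics/w8.png",im[:,:,::-1])
im=get_image("scene");cv2.imwrite("pics/sc8.png",cv2.resize(im[120:270,100:300,::-1],None,fx=4,fy=4,interpolation=cv2.INTER_CUBIC))
E
```

```text
t 15.25 pos [ 0.5462 -0.1515  0.1489] phi 0.192 F [ 0.1  0.6 -2.3] jaw 0.454
d [-0.0007  0.0003  0.0682] r [-0.0009 -0.0022  0.0004]
```

View pics/w8.png

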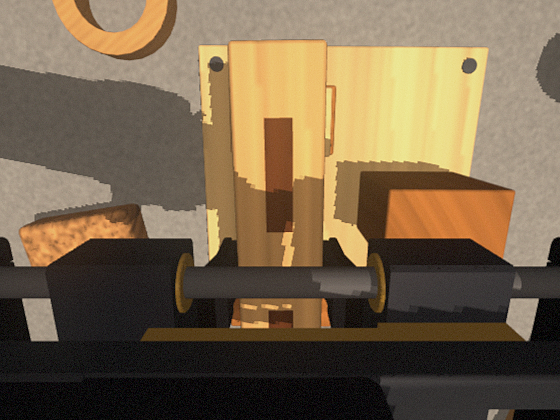

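View pics/sc8.png

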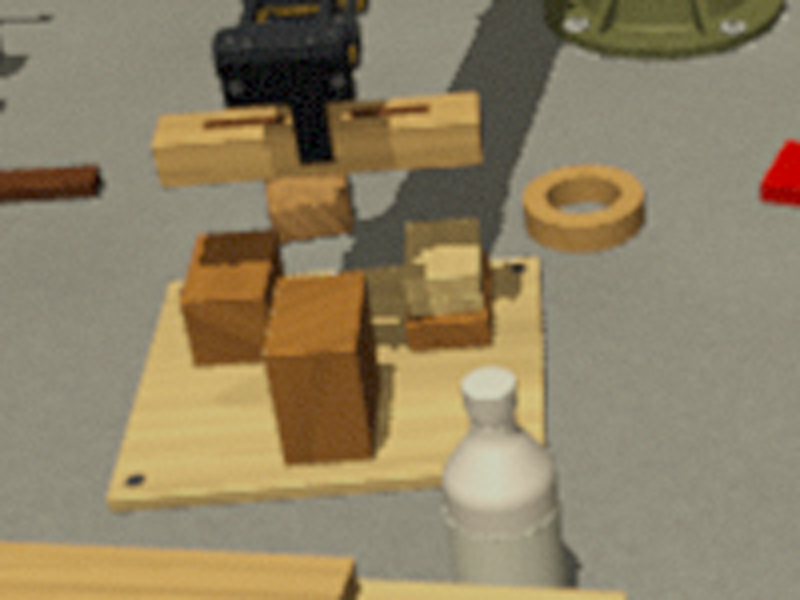

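The rail hangs level and centred over the row, and both packers are flat. I'll lower it.

Emit:
carry_out(
  commands=[
    {"tx": -0.0005, "ty": 0, "tz": 0.03, "rx": -0.001, "ry": -0.002, "rz": 0, "jaw": 0.3},
    {"tx": -0.0005, "ty": 0, "tz": 0.05, "rx": -0.001, "ry": -0.002, "rz": 0, "jaw": 0.3},
    {"tx": -0.0005, "ty": 0, "tz": 0.06, "rx": -0.001, "ry": -0.002, "rz": 0, "jaw": 0.3},
    {"tx": -0.0005, "ty": 0, "tz": 0.065, "rx": -0.001, "ry": -0.002, "rz": 0, "jaw": 0.3},
    {"tx": -0.0005, "ty": 0, "tz": 0.067, "rx": -0.001, "ry": -0.002, "rz": 0, "jaw": 0.3},
    {"tx": -0.0005, "ty": 0, "tz": 0.067, "rx": -0.001, "ry": -0.002, "rz": 0, "jaw": 0.3},
    {"tx": -0.0005, "ty": 0, "tz": 0.067, "rx": -0.001, "ry": -0.002, "rz": 0, "jaw": 0.3},
  ],
)

```text
time: 16.23
position: [0.5467, -0.1529, 0.0827]
tool_rot: [1.997, 2.423, -0.0]
ft_force: [0.5, -0.1, -1.9]
grip_width: 0.457
```

```bash
python3 go.py .5465 -.152 .0797 .192
```

```text
t 16.23 pos [ 0.5467 -0.1529  0.0827] phi 0.192 F [ 0.5 -0.1 -1.9] jaw 0.457
d [ 0.001 -0.     0.003] r [ 0.001   0.0013 -0.0001]
```

Emit:
carry_out(
  commands=[
    {"tx": 0.001, "ty": 0, "tz": 0.0015, "rx": 0.001, "ry": 0.001, "rz": 0, "jaw": 0.3},
    {"tx": 0.001, "ty": 0, "tz": 0.003, "rx": 0.001, "ry": 0.001, "rz": 0, "jaw": 0.3},
    {"tx": 0.001, "ty": 0, "tz": 0.0035, "rx": 0.001, "ry": 0.001, "rz": 0, "jaw": 0.3},
    {"tx": 0.001, "ty": 0, "tz": 0.0035, "rx": 0.001, "ry": 0.001, "rz": 0, "jaw": 0.3},
  ],
)

```text
time: 16.73
position: [0.5463, -0.1517, 0.0797]
tool_rot: [-1.998, -2.424, 0.002]
ft_force: [-3.7, 0.9, 5.7]
grip_width: 0.459
```

Contact: the vertical force went from -1.9 to +5.7 N. I'll release and rise.

Emit:
carry_out(
  commands=[
    {"tx": 0, "ty": 0, "tz": 0, "rx": 0, "ry": 0, "rz": 0, "jaw": 0.55},
    {"tx": 0, "ty": 0, "tz": 0, "rx": 0, "ry": 0, "rz": 0, "jaw": 0.75},
    {"tx": 0, "ty": 0, "tz": 0, "rx": 0, "ry": 0, "rz": 0, "jaw": 0.75},
    {"tx": 0, "ty": 0, "tz": 0, "rx": 0, "ry": 0, "rz": 0, "jaw": 0.75},
    {"tx": 0, "ty": 0, "tz": -0.03, "rx": 0, "ry": 0, "rz": 0, "jaw": 0.75},
    {"tx": 0, "ty": 0, "tz": -0.08, "rx": 0, "ry": 0, "rz": 0, "jaw": 0.75},
    {"tx": 0, "ty": 0, "tz": -0.14, "rx": 0, "ry": 0, "rz": 0, "jaw": 0.75},
    {"tx": 0, "ty": 0, "tz": -0.14, "rx": 0, "ry": 0, "rz": 0, "jaw": 0.75},
    {"tx": 0, "ty": 0, "tz": -0.14, "rx": 0, "ry": 0, "rz": 0, "jaw": 0.75},
  ],
)

```text
time: 17.85
position: [0.546, -0.152, 0.2183]
tool_rot: [-1.998, -2.423, 0.002]
ft_force: [-0.3, -0.4, -0.4]
grip_width: 0.753
```

Run:
```python
from bench import *
import cv2
im=get_image("side");cv2.imwrite("pics/s9.png",cv2.resize(im[200:400,240:440,::-1],None,fx=3,fy=3,interpolation=cv2.INTER_CUBIC))
im=get_image("scene");cv2.imwrite("pics/sc9.png",cv2.resize(im[120:270,100:300,::-1],None,fx=4,fy=4,interpolation=cv2.INTER_CUBIC))
```

```text
(no output)
```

View pics/sc9.png

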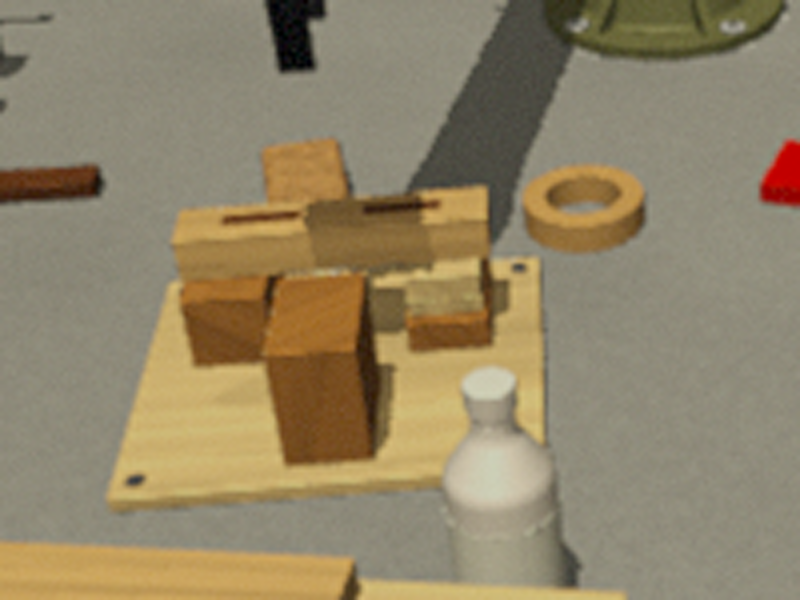

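View pics/s9.png

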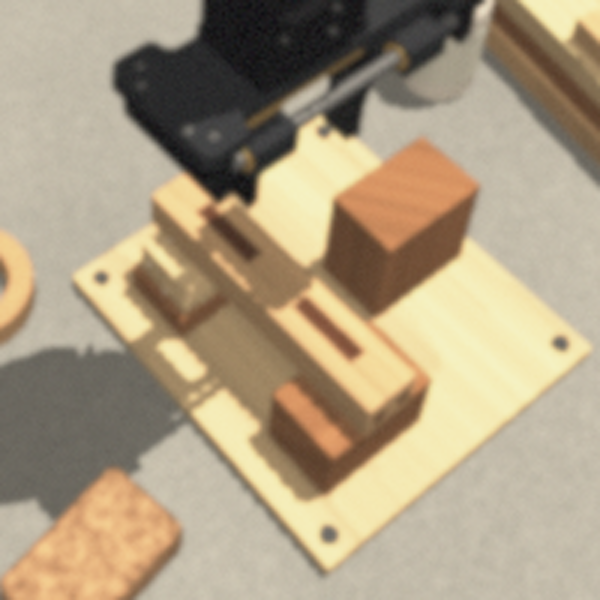

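```bash
python3 - <<'E'
from fit import *
A=lambda l,ox,oy,k:[((u+.5)/k-.5+ox,(v+.5)/k-.5+oy) for u,v in l]
a=A([(177,212),(487,187),(490,227),(175,246)],100,120,4); b=A([(183,177),(152,195),(366,402),(420,370)],240,200,3)
print(fit(a,b,.2,.04,.098),fit(a,b,.2,.04)); 
m=np.array([.5465,-.152]); print(m)
E
python3 go.py .55 -.15 .22 .192
```

```text
(array([ 0.54505018, -0.14948505, -1.33466374,  0.03      ]), np.float64(1.8831841499651505)) (array([ 0.54550076, -0.14861636, -1.33259776,  0.09432687]), np.float64(1.7151942179136528))
[ 0.5465 -0.152 ]
t 17.95 pos [ 0.5453 -0.1519  0.2171] phi 0.192 F [0.3 0.3 0.1] jaw 0.748
d [ 0.0009  0.0049 -0.0029] r [-0.003  -0.0014 -0.    ]
```

The fit puts the rail within about 3 mm of the middle and 0.04 rad of straight. The gripper is clear above it, so I'm handing in.

```bash
python3 -c "
from bench import ctrl
print(ctrl.close_job())"
```

```text
the job is handed in; nothing more can be done
None
```

I stacked the 12 mm and 18 mm packers flat on the low left bearer, making up the 30 mm difference to the middle bearer on the right. The rail was set down across both, slots up, with contact felt before I let go. I handed the job in at about 18 s; no verdict is reported.

- **Final pictures:** The rail sits on the bare middle bearer and on the packers. The gripper was clear above it, and the glue bottle was upright. I did not photograph the tin again at the end, but the arm never went near it.
- **Position fit:** The rail's middle came out about 3 mm from the target and its direction about 0.04 rad off the row, both within limits. My corner readings were rough, about 1.8 px of error.
- **Disagreement:** With height left free, the fit put the rail's top about 4 mm low (94 mm against 98 mm). My earlier free-height fits also read low, by about 2–4 mm.
- **Level:** I judged this by eye and from the packer thicknesses; I did not measure the tilt directly.

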